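# Brake the spinning keeper disc over its pocket and put the whistle cap away

## Robot

A 6-joint arm with a two-finger parallel gripper is mounted at the origin on the work surface. World frame = base frame: x ahead of the robot, y to its left, z up, the work surface at z = 0. Lengths are in m, angles in rad, forces in N, time in s.
With the tool pointing down it reaches from about 0.35 to 0.775 m from the base axis. Payload 5.5 kg.
Tool frame: the origin (TCP) lies on the mounting face of the last link; the fingertips stand 173 mm ahead of it and the grasp point (between the pads) lies 155 mm ahead of it; z points along the fingers, y is the direction in which the jaws open and shut (so a half turn about z gives the same grasp; the last joint's range is limited). The gripper opens to 85 mm and grips with 20 to 120 N. Pads are 22 mm wide; open, the fingers measure 114 mm over their backs; the gripper's body (76 mm by 85 mm) begins 54 mm behind the grasp point. The pads swing forward as they close: fully open they stand 13 mm farther back than shut.
Start: joints at [-0.14, 0.313, 0.046, 1.304, 0, 1.431], TCP at [0.575, -0, 0.405] pointing down, gripper open.
Joint ranges: [-2.76, 2.76], [-0.86, 1.69], [-1.03, 1.26], [-2.2, 2.34], [-1.47, 1.5], [-3.14, 3.14]. Speed limits (rad/s): [2.57, 2.57, 3.14, 3.14, 3.14, 3.14].

## Interface

Orientations are given as a unit quaternion [w, x, y, z].
In Python, from workcell import get_state, eyes, env gives the robot as it stands. The module is installed in compiled form; this text tells all that it offers.
- The arm moves only by the tool carry_out, never from a script. Its argument "motion" is a list of rows, each an object of numbers: "jaw": the opening, from -1 (shut) to 1 (fully open); "tx", "ty", "tz": the shift along the tool's x, y, z in cm; "wx", "wy", "wz": the turn, a rotation vector about the tool's x, y, z in degrees. In form: [{"jaw": .., "tx": .., "ty": .., "tz": .., "wx": .., "wy": .., "wz": ..}, ...]. A call has 1 to 20 rows; each row shifts and turns the commanded pose from where the row before left it, along the tool's axes as they then stand; what a row does not reach is not made up. A row lasts 1/8 s, in which the tool goes at most 62.5 mm and 10.7 degrees, less where a joint would pass 70% of its speed; a pose out of reach is approached as far as the arm can. A call with a gripper value outside its range is refused whole. The fingers move at their own pace and stop on an object; "force" is the grip in N (left out, the last holds). Time passes only in rows, so rows that do not move let the fingers close. It gives the time, the measured TCP pose, the force and the opening at its end, in the units of the state.
- get_state(): the state, without advancing time (a new reading comes with each control period).
- eyes.read_camera(name): name is "scene" or "side" or "wrist"; returns the picture (400x640x3 uint8, blue, green, red); there is no depth.
- eyes.calibration(name): a dict with "K" (3x3 intrinsics, pixels), "camera_from_world" (4x4, takes a point from world to camera coordinates). Camera axes: x right, y up, looking along -z (the intrinsics and any distortion apply to the point x, -y, -z); pixel columns grow to the right and rows downward; lengths in m; the calibration is good to about 2 mm. A picture is of the moment at which its call begins: read the wrist's pose just before it. calibration takes no time and is no camera call; for the wrist camera it gives the pose at the moment of the call.
- env.hand_in(): hands the job in, once; it reports no verdict.
The state is a dict: "clock": time; "joint_pos": joint angles; "qvel": joint speeds; "tau": joint torques, N m; "tcp_pos": TCP position; "orientation": TCP orientation; "wrist_force": force on the tool from outside, world axes, zero at the start; "ft_torque": the same for the moment, N m; "finger_gap": finger opening in m.
Only numpy, scipy, OpenCV 4.12 (cv2) and the standard library are available. Lean on these libraries where they do the work, as an engineer would, in place of code of your own. Each camera call takes 0.05 s, during which the arm holds its last target.

## Task

The clockwork disc on the round keeper is turning: slow it with a light touch on its rim before it runs down, so that its hole comes to a stop right over the fixed pocket at the red marker block, and never let it come to a standstill with the hole far from the pocket. Let go of the disc, then put the whistle cap through the hole so that it rests inside the pocket. Touch the disc gently throughout, never pushing it right down on its springs, and leave the other things where they are.

Things in the scene. Friction and masses are not known exactly. Their poses are not given: they have to be found in the camera images.
- drum_axis (a point): the keeper's axis, 75 mm above the work surface (height of the disc's rim). The keeper is a fixed blue drum, 250 mm across, 45 mm high, with a steel disc turning about the upright axis above it: 250 mm across, underside 55 mm and upper face 63 mm above the surface, small black hub in the middle, top at 69 mm
- rim_top (a point): point on the middle of the top of the disc's flat raised rim, on the radius through the hole, marked by a red stripe; turns with the disc. The rim is 25 mm wide, from 100 to 125 mm from the axis, its top 75 mm above the work surface, all round. The disc's inertia is about 0.03 kg m2: a press of 1 to 2 N on the rim stops it within about a second
- float (a joint): how far the disc is pressed down, in m (0 = up, at rest; at most 0.008). The disc floats on a soft damped spring: pressed anywhere it stays level and gives way, from 0.3 N at first contact, 0.5 N more per mm, up to a hard stop at 8 mm; do not push it that far (4 N)
- pocket (a point): centre of the mouth of the fixed round pocket in the drum (yellow floor): 70 mm wide, mouth 45 mm and floor 6 mm above the work surface, 63 mm from the keeper's axis. Its x axis points from the keeper's axis through the pocket to the red marker block (40 x 24 mm, 60 mm high), which stands beside the drum, 130 to 170 mm from the axis
- hole (a point): centre of the one round hole, 70 mm wide, right through the turning disc, on its upper face, 63 mm from the keeper's axis; it moves with the disc. Left alone, the disc slows by 0.024 rad/s2 for each rad it has turned beyond joint value -7.5 (0.18 rad/s2 at 0), so a disc braked too early stops short of the pocket; a finger resting on the rim can also drag it round
- disc (a joint): disc angle, rad, over several turns, counter-clockwise from above positive; hole over pocket at every multiple of 2 pi. Spring-driven: from rest at -20.5 to -16.5 it speeds up to 1.4-2.0 rad/s at about 10 s (near -7.5), then slows and stops by itself at about 20 s. From -7.5 to 7.5 it stays wherever it is stopped (0.02 N on the rim moves it); below that it starts again when released
- cap_center (a point): whistle cap, centre, 21 mm above its underside (42 mm high, 60 g): red round body 34 mm across and 22 mm high, and on it a black round knob 16 mm across and 20 mm high to take it by; stands upright on the work surface, left or right of the keeper
- tumbler: glass tumbler, 72 mm across, 110 mm high, on the other side of the keeper than the cap; origin under its centre; leave alone
- bowl: steel bowl, 160 mm across, 50 mm high, with a grey gasket ring (94 mm across, 8 mm high) lying in it; origin under its centre; leave alone
- tiffin: steel tiffin tier, 132 mm across and 170 mm over its two ears, 70 mm high; origin under its centre; leave alone
- rolling_pin: wooden rolling pin lying along its y axis, 380 mm long, 44 mm thick; origin under its middle; leave alone
- spice_jar: closed spice jar, 56 mm across, 90 mm high; origin under its centre; leave alone
Things that resemble listed ones, but are neither listed nor needed, are in the scene too. Of the things that look like the part that bears cap_center, take the one that is farthest from the robot's base at the start.

How it is judged:
On the way:
1. the disc, past joint value -7.5, stands still and let go with its hole over the pocket (centres within 12 mm) (horizontal distance between hole and pocket below 0.012 m and velocity of joint disc between -0.03 and 0.03 rad/s and contact force between the fingers and disc below 0.05 N and value of joint disc above -7.5 rad), for 0.3 s.
At the end, for the whole second after the job is handed in: the disc stands still with the centre of its hole within 15 mm of the centre of the pocket, and the whistle cap lies still inside the pocket (its centre within 30 mm of the pocket's and less than 40 mm above the work surface) (horizontal distance between hole and pocket below 0.015 m and velocity of joint disc between -0.03 and 0.03 rad/s and horizontal distance between cap_center and pocket below 0.03 m and height (world z) of cap_center below 0.04 m and linear speed of cap below 0.02 m/s); the robot touches nothing.
It fails at once if the disc comes to a standstill (or turns back) with its hole more than 40 mm from the pocket, once it is past joint value -7.5 (value of joint disc above -7.5 rad and velocity of joint disc below 0.02 rad/s and horizontal distance between hole and pocket above 0.04 m).
It fails at once if the disc is pushed down on its springs by more than 7.5 mm, or pressed with more than 40 N (value of joint float above 0.0075 m or contact force between the fingers and disc above 40 N).
It fails at once if a bystander is moved by more than 30 mm (distance of any of tumbler, bowl, tiffin, rolling_pin, spice_jar from where it was at the start of the episode above 0.03 m).
It also fails if it takes over 72 s, if anything falls off the work surface, if the arm or the gripper's body presses on something with over 40 N, if the wrist force passes 120 N, or if a joint passes its speed limit or range.

## Working session

There is one attempt and no reset: what is moved stays moved. The work goes in short steps, Python scripts to look and compute and a tool call to move; the robot and the scene stay as the last step left them, time stands still between calls to the robot, and variables do not carry over. Pictures are saved under pics/ and viewed, and the job is handed in when it is done.

Besides the shell and the picture viewer there is one more tool, called after "Call:" in YAML: its name, and indented under it one key for each argument. carry_out: Moves the arm, as the interface text tells. Its arguments: {"type":"object","properties":{"motion":{"type":"array"},"force":{"type":"number"}},"required":["motion"]}

```bash
mkdir -p pics; python3 - <<'E'
from workcell import get_state, eyes, env
import cv2
s=get_state();print(s)
for n in("scene","side","wrist"):
    im=eyes.read_camera(n);cv2.imwrite(f"pics/a_{n}.png",im);c=eyes.calibration(n);print(n,c)
print(get_state()["clock"])
E
```

```text
{'clock': 0.0, 'joint_pos': array([-1.39621807e-01,  3.14034942e-01,  4.49905620e-02,  1.30360302e+00,
        1.86973918e-05,  1.43121708e+00]), 'qvel': array([ 0.0009779 ,  0.00141756, -0.00036751, -0.00107266, -0.0005576 ,
        0.00145442]), 'tau': array([-2.90074182e-03, -4.80629075e+01,  2.98531097e+01,  1.95313990e-02,
       -3.83516899e-04, -4.27451073e-05]), 'tcp_pos': array([5.74811431e-01, 6.72743987e-06, 4.03793662e-01]), 'orientation': array([-7.44777545e-04,  7.07121532e-01,  7.07091424e-01, -5.49554221e-04]), 'wrist_force': array([-0.11159316, -0.62253915,  0.58409131]), 'ft_torque': array([-0.06248495,  0.03612132,  0.02463706]), 'finger_gap': 0.085298467628825}
scene {'K': array([[431.51162396,   0.        , 324.57748984],
       [  0.        , 431.51162396, 202.89242733],
       [  0.        ,   0.        ,   1.        ]]), 'camera_from_world': array([[-0.31933553,  0.94736881,  0.02274123,  0.16722527],
       [-0.60379595, -0.22190393,  0.76562987,  0.29525528],
       [ 0.73038023,  0.23076176,  0.64287925, -1.8680769 ],
       [ 0.        ,  0.        ,  0.  
[... 291 characters left out ...]
, -0.58971136,  0.75611175,  0.13126554],
       [ 0.35440788,  0.66818816,  0.65415567, -1.57977092],
       [ 0.        ,  0.        ,  0.        ,  1.        ]])}
wrist {'K': array([[281.51611479,   0.        , 321.10489745],
       [  0.        , 281.51611479, 200.65373911],
       [  0.        ,   0.        ,   1.        ]]), 'camera_from_world': array([[ 9.99998292e-01,  5.63559712e-04, -1.76018366e-03,
        -5.75108924e-01],
       [-1.10588389e-03,  9.45525306e-01, -3.25546729e-01,
         4.02390230e-02],
       [ 1.48083317e-03,  3.25548119e-01,  9.45524314e-01,
        -3.80381597e-01],
       [ 0.00000000e+00,  0.00000000e+00,  0.00000000e+00,
         1.00000000e+00]])}
0.15
```

View pics/a_scene.png

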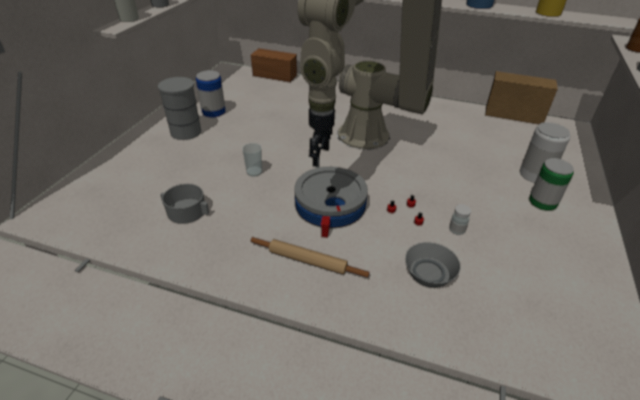

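View pics/a_side.png

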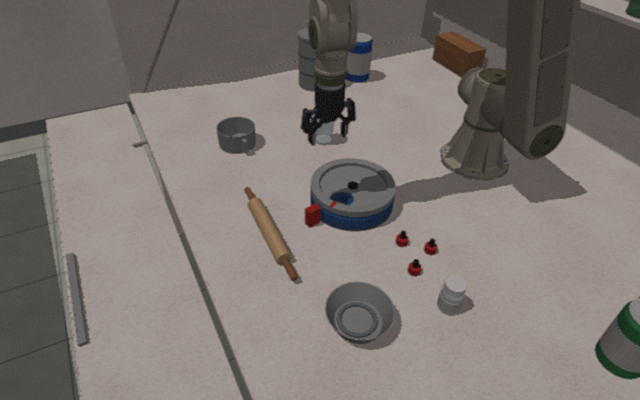

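View pics/a_wrist.png

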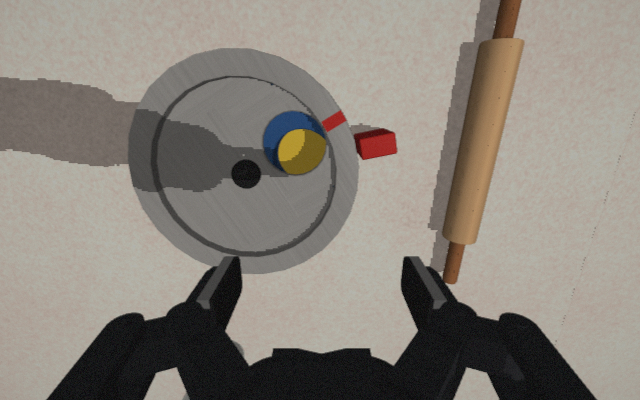

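```bash
cat > h.py <<'E'
import numpy as np, cv2
from workcell import get_state, eyes, env
def ray(n,uv,cal=None):
    c=cal or eyes.calibration(n);K=c["K"];T=np.array(c["camera_from_world"]);R=T[:3,:3];t=T[:3,3]
    C=-R.T@t
    d=np.linalg.inv(K)@[uv[0],uv[1],1.];d=R.T@np.array([d[0],-d[1],-d[2]])
    return C,d
def plane(n,uv,z,cal=None):
    C,d=ray(n,uv,cal);return C+d*(z-C[2])/d[2]
def proj(n,p,cal=None):
    c=cal or eyes.calibration(n);T=c["camera_from_world"];q=T[:3,:3]@np.array(p)+T[:3,3]
    v=c["K"]@np.array([q[0],-q[1],-q[2]]);return v[:2]/v[2]
def red(im):
    b,g,r=[im[...,i].astype(int) for i in range(3)]
    return ((r>80)&(r>2.2*g)&(r>2.2*b)).astype(np.uint8)
def blobs(m,amin=4):
    n,l,s,c=cv2.connectedComponentsWithStats(m)
    return [(s[i,4],c[i].round(1),s[i,:4]) for i in range(1,n) if s[i,4]>=amin]
E
python3 - <<'E'
from h import *
for n in("scene","side","wrist"):
    im=cv2.imread(f"pics/a_{n}.png")
    print(n)
    for a,c,b in blobs(red(im)): print(a,c,b,*[plane(n,c,z).round(4)[:2] for z in(.011,.06,.075)])
C,_=ray("wrist",(0,0));print("cam",C)
print("hub",plane("wrist",(246,173),.069), plane("scene",(331,190),.069),plane("side",(353,186),.069))
im=cv2.imread("pics/a_scene.png")[170:260,360:480];im2=cv2.imread("pics/a_side.png")[215:320,380:480]
cv2.imwrite("pics/crop.png",np.hstack([cv2.resize(im,(400,300),interpolation=2),cv2.resize(im2,(286,300),interpolation=2)]))
E
```

```text
scene
28 [410.8 202.1] [408 199   7   6] [0.3973 0.2751] [0.4585 0.2783] [0.4772 0.2793]
30 [391.3 207.6] [388 205   8   6] [0.45   0.2168] [0.5085 0.223 ] [0.5264 0.2249]
10 [337.9 207.8] [337 206   3   5] [0.5143 0.0447] [0.5695 0.0596] [0.5864 0.0642]
72 [324.9 220.9] [321 216   9  11] [0.5924 0.024 ] [0.6437 0.0401] [0.6593 0.045 ]
32 [418.4 219.9] [415 217   8   6] [0.4809 0.3151] [0.5378 0.3163] [0.5553 0.3167]
8 [322.  231.5] [322 228   1   8] [0.6434 0.0314] [0.692 0.047] [0.7069 0.0518]
side
17 [332.6 203.9] [330 202   6   5] [0.5524 0.0083] [0.5804 0.0556] [0.5889 0.0701]
85 [312.2 208.5] [306 204  14  10] [0.6161 0.    ] [0.6407 0.0478] [0.6482 0.0624]
5 [307.2 219.4] [306 218   3   4] [0.6497 0.0352] [0.6725 0.0811] [0.6795 0.0952]
50 [401.2 239.3] [397 234  11   9] [0.4519 0.2187] [0.4853 0.2548] [0.4956 0.2658]
53 [430.1 247.4] [426 243  11   9] [0.3988 0.2781] [0.435 0.311] [0.4461 0.3211]
63 [413.9 268.2] [409 263  12  10] [0.4819 0.3186] [0.5137 0.3493] [0.5234 0.3587]
wrist
255 [333.4 120.8] [322 111  24  21] [0.5903 0.0662] [0.5883 0.0689] [0.5877 0.0697]
752 [377.5 145.4] [359 132  38  28] [0.6467 0.0361] [0.637  0.0429] [0.6341 0.045 ]
cam [0.57571572 0.08610961 0.37174743]
hub [0.49255563 0.01396768 0.069     ] [0.49963733 0.01311506 0.069     ] [0.49436572 0.02119611 0.069     ]
```

View pics/crop.png

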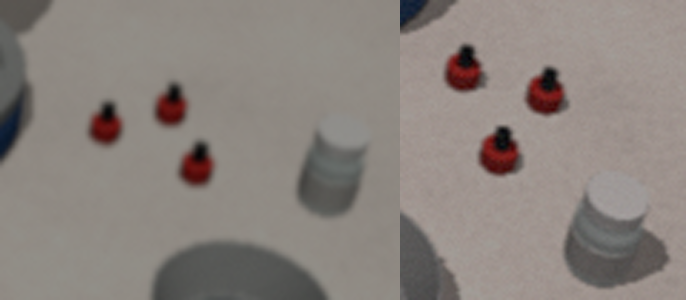

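```bash
python3 - <<'E'
from h import *
print("tumbler",plane("scene",(254,171),0),plane("side",(324,141),0))
print("jar",plane("scene",(459,228),0),plane("side",(452,306),0))
# disc outline from wrist: fit circle to disc top edge at z=.075 
im=cv2.imread("pics/a_wrist.png");import json
pts=[]
cal=dict(eyes.calibration("wrist"))
hsv=cv2.cvtColor(im,cv2.COLOR_BGR2HSV)
g=cv2.GaussianBlur(im,(3,3),0).astype(float)
c0=proj("wrist",(.4935,.0145,.075))
for a in np.arange(0,6.28,.05):
    prev=None
    best=(0,None)
    for r in np.arange(.115,.137,.001):
        p=[.4935+r*np.cos(a),.0145+r*np.sin(a),.075];u=proj("wrist",p);q=proj("wrist",[.4935+(r+.004)*np.cos(a),.0145+(r+.004)*np.sin(a),.075])
        if not(0<u[0]<638 and 0<u[1]<250):continue
        d=abs(g[int(round(q[1])),int(round(q[0]))]-g[int(round(u[1])),int(round(u[0]))]).sum()
        if d>best[0]:best=(d,r+.002)
    if best[0]>60:pts.append((.4935+best[1]*np.cos(a),.0145+best[1]*np.sin(a)))
P=np.array(pts)
for _ in range(4):
    A=np.c_[2*P,np.ones(len(P))];s=np.linalg.lstsq(A,(P**2).sum(1),rcond=None)[0];R=np.sqrt(s[2]+s[0]**2+s[1]**2)
    e=abs(np.hypot(*(P-s[:2]).T)-R);P=P[e<2.5*np.median(e)+5e-4]
print(s[:2],R,len(P))
for n in("scene","side","wrist"): print(n,proj(n,(*s[:2],.069)))
E
```

```text
tumbler [ 4.06479599e-01 -3.23654098e-01 -1.11022302e-16] [ 4.13295914e-01 -3.11597969e-01  1.11022302e-16]
jar [0.46172809 0.44846602 0.        ] [ 4.62273494e-01  4.49734586e-01 -1.11022302e-16]Traceback (most recent call last):
  File "<stdin>", line 15, in <module>
  File "h.py", line 11, in proj
    c=cal or eyes.calibration(n);T=c["camera_from_world"];q=T[:3,:3]@np.array(p)+T[:3,3]
             ~~~~~~~~~~~~~~~~^^^
ValueError: time passes only in moves, steps and waits
```

```bash
python3 - <<'E'
from h import *
try: cal=eyes.calibration("wrist")
except Exception as e: print(e)
E
sed -i 's/c=cal or eyes.calibration(n)/c=cal or CAL.get(n) or CAL.setdefault(n,eyes.calibration(n))/; 2a CAL={}' h.py
python3 - <<'E'
from h import *
im=cv2.imread("pics/a_wrist.png")
g=cv2.GaussianBlur(im,(3,3),0).astype(float)
pts=[];c0=np.array([.4935,.0145])
for a in np.arange(0,6.28,.05):
    best=(0,None);d=np.array([np.cos(a),np.sin(a)])
    for r in np.arange(.115,.137,.001):
        u=proj("wrist",[*(c0+r*d),.075]);q=proj("wrist",[*(c0+(r+.004)*d),.075])
        if not(0<u[0]<638 and 0<u[1]<250):continue
        v=abs(g[int(round(q[1])),int(round(q[0]))]-g[int(round(u[1])),int(round(u[0]))]).sum()
        if v>best[0]:best=(v,r+.002)
    if best[0]>60:pts.append(c0+best[1]*d)
P=np.array(pts)
for _ in range(4):
    A=np.c_[2*P,np.ones(len(P))];s=np.linalg.lstsq(A,(P**2).sum(1),rcond=None)[0];R=np.sqrt(s[2]+s[0]**2+s[1]**2)
    e=abs(np.hypot(*(P-s[:2]).T)-R);P=P[e<2.5*np.median(e)+5e-4]
print(s[:2],R,len(P))
for n in("scene","side","wrist"): print(n,proj(n,(*s[:2],.069)))
# marker top corners
print(get_state()["clock"])
cv2.imwrite("pics/mk.png",cv2.resize(im[50:290,110:420],None,fx=2.4,fy=2.4,interpolation=2))
E
```

```text
[0.49189547 0.01270242] 0.12338619915830212 94
scene [331.58924465 188.64354064]
side [352.26170847 184.10495177]
wrist [245.50032667 174.12157556]
0.15
```

View pics/mk.png

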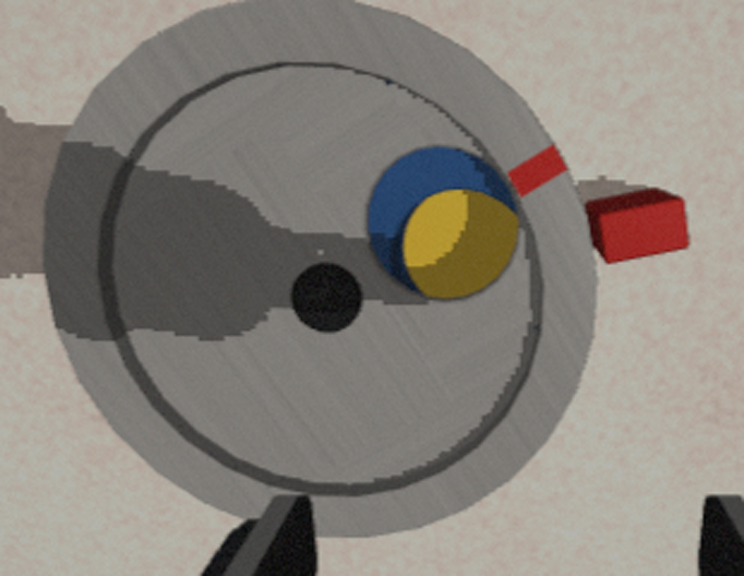

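Call:
carry_out:
  motion:
    - {"jaw":-1,"tx":-1.25,"ty":-1.04,"tz":1.7}
    - {"jaw":-1,"tx":-1.25,"ty":-1.04,"tz":1.7}
    - {"jaw":-1,"tx":-1.25,"ty":-1.04,"tz":1.7}
    - {"jaw":-1,"tx":-1.25,"ty":-1.04,"tz":1.7}
    - {"jaw":-1,"tx":-1.25,"ty":-1.04,"tz":1.7}
    - {"jaw":-1,"tx":-1.25,"ty":-1.04,"tz":1.7}
    - {"jaw":-1,"tx":-1.25,"ty":-1.04,"tz":1.7}
    - {"jaw":-1,"tx":-1.25,"ty":-1.04,"tz":1.7}
    - {"jaw":-1}
    - {"jaw":-1}
    - {"jaw":-1}
    - {"jaw":-1}

```text
invalid input at $.motion[0]: expected keys jaw, tx, ty, tz, wx, wy, wz
```

All keys are needed.

Call:
carry_out:
  motion:
    - {"jaw":-1,"tx":-1.25,"ty":-1.04,"tz":1.7,"wx":0,"wy":0,"wz":0}
    - {"jaw":-1,"tx":-1.25,"ty":-1.04,"tz":1.7,"wx":0,"wy":0,"wz":0}
    - {"jaw":-1,"tx":-1.25,"ty":-1.04,"tz":1.7,"wx":0,"wy":0,"wz":0}
    - {"jaw":-1,"tx":-1.25,"ty":-1.04,"tz":1.7,"wx":0,"wy":0,"wz":0}
    - {"jaw":-1,"tx":-1.25,"ty":-1.04,"tz":1.7,"wx":0,"wy":0,"wz":0}
    - {"jaw":-1,"tx":-1.25,"ty":-1.04,"tz":1.7,"wx":0,"wy":0,"wz":0}
    - {"jaw":-1,"tx":-1.25,"ty":-1.04,"tz":1.7,"wx":0,"wy":0,"wz":0}
    - {"jaw":-1,"tx":-1.25,"ty":-1.04,"tz":1.7,"wx":0,"wy":0,"wz":0}
    - {"jaw":-1,"tx":0,"ty":0,"tz":0,"wx":0,"wy":0,"wz":0}
    - {"jaw":-1,"tx":0,"ty":0,"tz":0,"wx":0,"wy":0,"wz":0}
    - {"jaw":-1,"tx":0,"ty":0,"tz":0,"wx":0,"wy":0,"wz":0}
    - {"jaw":-1,"tx":0,"ty":0,"tz":0,"wx":0,"wy":0,"wz":0}

```text
clock: 1.65
tcp_pos: [0.4923, -0.0997, 0.2693]
orientation: [0.001, 0.707, 0.707, 0.0]
wrist_force: [0.9, 0.5, -0.5]
finger_gap: -0.0
```

```bash
cat > ang.py <<'E'
from h import *
import sys
AX=np.array([.492,.0128]);A0=.193
def meas(cams=("scene","side"),save=None):
    out=[]
    for n in cams:
        s=get_state();im=eyes.read_camera(n)
        if save:cv2.imwrite(f"pics/{save}_{n}.png",im)
        for a,c,b in blobs(red(im),3):
            p=plane(n,c,.075)[:2]-AX;r=np.hypot(*p)
            if .09<r<.135: out.append((n,round(s["clock"],3),int(a),round(r,4),round(float((np.arctan2(p[1],p[0])-A0+np.pi)%(2*np.pi)-np.pi),3)))
    return out
if __name__=="__main__":
    s=get_state();print(s["clock"],s["tcp_pos"].round(4),s["wrist_force"].round(2),s["finger_gap"])
    for o in meas(sys.argv[2].split(",") if len(sys.argv)>2 else ("scene","side"),sys.argv[1] if len(sys.argv)>1 else None):print(o)
E
python3 ang.py b scene,side,wrist
```

```text
1.65 [ 0.4923 -0.0997  0.2693] [ 0.85  0.47 -0.51] -5.711371208213784e-06
('scene', 1.65, 7, np.float64(0.1093), 0.901)
('side', 1.7, 18, np.float64(0.1122), 0.942)
('wrist', 1.75, 1157, np.float64(0.1342), -0.062)
```

```bash
cd pics; python3 -c "
import cv2,numpy as np
a=cv2.imread('b_wrist.png');b=cv2.imread('b_scene.png')[130:270,240:420];c=cv2.imread('b_side.png')[110:270,260:440]
cv2.imwrite('b_all.png',np.hstack([cv2.resize(a,(480,300)),np.vstack([cv2.resize(b,(190,150)),cv2.resize(c,(190,150))])]))"
```

```text
(no output)
```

View pics/b_all.png

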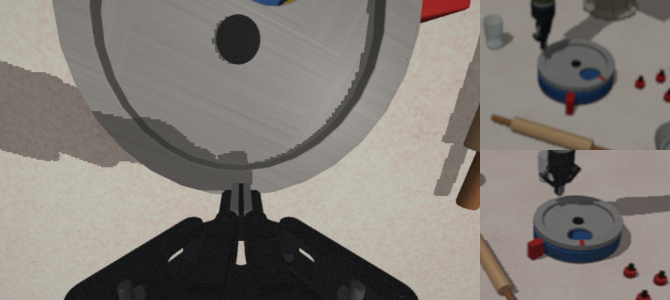

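Call:
carry_out:
  motion:
    - {"jaw":-1,"tx":0,"ty":0,"tz":0.4,"wx":0,"wy":0,"wz":0}
    - {"jaw":-1,"tx":0,"ty":0,"tz":0.4,"wx":0,"wy":0,"wz":0}
    - {"jaw":-1,"tx":0,"ty":0,"tz":0.4,"wx":0,"wy":0,"wz":0}
    - {"jaw":-1,"tx":0,"ty":0,"tz":0.3,"wx":0,"wy":0,"wz":0}
    - {"jaw":-1,"tx":0,"ty":0,"tz":0,"wx":0,"wy":0,"wz":0}
    - {"jaw":-1,"tx":0,"ty":0,"tz":0,"wx":0,"wy":0,"wz":0}
    - {"jaw":-1,"tx":0,"ty":0,"tz":0,"wx":0,"wy":0,"wz":0}
    - {"jaw":-1,"tx":0,"ty":0,"tz":0,"wx":0,"wy":0,"wz":0}
    - {"jaw":-1,"tx":0,"ty":0,"tz":0,"wx":0,"wy":0,"wz":0}
    - {"jaw":-1,"tx":0,"ty":0,"tz":0,"wx":0,"wy":0,"wz":0}
    - {"jaw":-1,"tx":0,"ty":0,"tz":0,"wx":0,"wy":0,"wz":0}
    - {"jaw":-1,"tx":0,"ty":0,"tz":0,"wx":0,"wy":0,"wz":0}
    - {"jaw":-1,"tx":0,"ty":0,"tz":0,"wx":0,"wy":0,"wz":0}
    - {"jaw":-1,"tx":0,"ty":0,"tz":0,"wx":0,"wy":0,"wz":0}
    - {"jaw":-1,"tx":0,"ty":0,"tz":0,"wx":0,"wy":0,"wz":0}
    - {"jaw":-1,"tx":0,"ty":0,"tz":0,"wx":0,"wy":0,"wz":0}
    - {"jaw":-1,"tx":0,"ty":0,"tz":0,"wx":0,"wy":0,"wz":0}
    - {"jaw":-1,"tx":0,"ty":0,"tz":0,"wx":0,"wy":0,"wz":0}

```text
clock: 4.05
tcp_pos: [0.4918, -0.1, 0.2537]
orientation: [0.0, 0.707, 0.707, 0.0]
wrist_force: [-0.4, 0.7, 0.7]
finger_gap: 0.0003
```

```bash
python3 ang.py c
```

```text
4.05 [ 0.4918 -0.1     0.2537] [-0.39  0.71  0.72] 0.00030979258857327023
('scene', 4.05, 4, np.float64(0.1148), 2.982)
('side', 4.1, 11, np.float64(0.1132), 3.002)
```

Call:
carry_out:
  motion:
    - {"jaw":-1,"tx":0,"ty":0,"tz":0,"wx":0,"wy":0,"wz":0}
    - {"jaw":-1,"tx":0,"ty":0,"tz":0,"wx":0,"wy":0,"wz":0}
    - {"jaw":-1,"tx":0,"ty":0,"tz":0,"wx":0,"wy":0,"wz":0}
    - {"jaw":-1,"tx":0,"ty":0,"tz":0,"wx":0,"wy":0,"wz":0}
    - {"jaw":-1,"tx":0,"ty":0,"tz":0,"wx":0,"wy":0,"wz":0}
    - {"jaw":-1,"tx":0,"ty":0,"tz":0,"wx":0,"wy":0,"wz":0}
    - {"jaw":-1,"tx":0,"ty":0,"tz":0,"wx":0,"wy":0,"wz":0}
    - {"jaw":-1,"tx":0,"ty":0,"tz":0,"wx":0,"wy":0,"wz":0}
    - {"jaw":-1,"tx":0,"ty":0,"tz":0,"wx":0,"wy":0,"wz":0}
    - {"jaw":-1,"tx":0,"ty":0,"tz":0,"wx":0,"wy":0,"wz":0}
    - {"jaw":-1,"tx":0,"ty":0,"tz":0,"wx":0,"wy":0,"wz":0}
    - {"jaw":-1,"tx":0,"ty":0,"tz":0,"wx":0,"wy":0,"wz":0}
    - {"jaw":-1,"tx":0,"ty":0,"tz":0,"wx":0,"wy":0,"wz":0}
    - {"jaw":-1,"tx":0,"ty":0,"tz":0,"wx":0,"wy":0,"wz":0}
    - {"jaw":-1,"tx":0,"ty":0,"tz":0,"wx":0,"wy":0,"wz":0}
    - {"jaw":-1,"tx":0,"ty":0,"tz":0,"wx":0,"wy":0,"wz":0}

```text
clock: 6.15
tcp_pos: [0.4918, -0.1, 0.2537]
orientation: [0.0, 0.707, 0.707, 0.0]
wrist_force: [-0.7, 0.3, -0.6]
finger_gap: -0.0002
```

```bash
python3 ang.py d
```

```text
6.15 [ 0.4918 -0.1     0.2537] [-0.73  0.33 -0.55] -0.0002442853291663878
('scene', 6.15, 7, np.float64(0.113), -0.612)
('side', 6.2, 9, np.float64(0.1099), -0.504)
```

Call:
carry_out:
  motion:
    - {"jaw":-1,"tx":0,"ty":0,"tz":0,"wx":0,"wy":0,"wz":0}
    - {"jaw":-1,"tx":0,"ty":0,"tz":0,"wx":0,"wy":0,"wz":0}
    - {"jaw":-1,"tx":0,"ty":0,"tz":0,"wx":0,"wy":0,"wz":0}
    - {"jaw":-1,"tx":0,"ty":0,"tz":0,"wx":0,"wy":0,"wz":0}
    - {"jaw":-1,"tx":0,"ty":0,"tz":0,"wx":0,"wy":0,"wz":0}
    - {"jaw":-1,"tx":0,"ty":0,"tz":0,"wx":0,"wy":0,"wz":0}
    - {"jaw":-1,"tx":0,"ty":0,"tz":0,"wx":0,"wy":0,"wz":0}
    - {"jaw":-1,"tx":0,"ty":0,"tz":0,"wx":0,"wy":0,"wz":0}
    - {"jaw":-1,"tx":0,"ty":0,"tz":0,"wx":0,"wy":0,"wz":0}
    - {"jaw":-1,"tx":0,"ty":0,"tz":0,"wx":0,"wy":0,"wz":0}
    - {"jaw":-1,"tx":0,"ty":0,"tz":0,"wx":0,"wy":0,"wz":0}
    - {"jaw":-1,"tx":0,"ty":0,"tz":0,"wx":0,"wy":0,"wz":0}
    - {"jaw":-1,"tx":0,"ty":0,"tz":0,"wx":0,"wy":0,"wz":0}
    - {"jaw":-1,"tx":0,"ty":0,"tz":0,"wx":0,"wy":0,"wz":0}
    - {"jaw":-1,"tx":0,"ty":0,"tz":0,"wx":0,"wy":0,"wz":0}
    - {"jaw":-1,"tx":0,"ty":0,"tz":0,"wx":0,"wy":0,"wz":0}
    - {"jaw":-1,"tx":0,"ty":0,"tz":0,"wx":0,"wy":0,"wz":0}
    - {"jaw":-1,"tx":0,"ty":0,"tz":0,"wx":0,"wy":0,"wz":0}
    - {"jaw":-1,"tx":0,"ty":0,"tz":0,"wx":0,"wy":0,"wz":0}
    - {"jaw":-1,"tx":0,"ty":0,"tz":0,"wx":0,"wy":0,"wz":0}

```text
clock: 8.75
tcp_pos: [0.4918, -0.1, 0.2537]
orientation: [0.0, 0.707, 0.707, 0.0]
wrist_force: [0.4, -0.3, -0.0]
finger_gap: 0.0002
```

```bash
python3 ang.py e
```

```text
8.75 [ 0.4918 -0.1     0.2537] [ 0.35 -0.29 -0.02] 0.00018591899084340472
```

Call:
carry_out:
  motion:
    - {"jaw":-1,"tx":0,"ty":0,"tz":0,"wx":0,"wy":0,"wz":0}
    - {"jaw":-1,"tx":0,"ty":0,"tz":0,"wx":0,"wy":0,"wz":0}
    - {"jaw":-1,"tx":0,"ty":0,"tz":0,"wx":0,"wy":0,"wz":0}
    - {"jaw":-1,"tx":0,"ty":0,"tz":0,"wx":0,"wy":0,"wz":0}
    - {"jaw":-1,"tx":0,"ty":0,"tz":0,"wx":0,"wy":0,"wz":0}
    - {"jaw":-1,"tx":0,"ty":0,"tz":0,"wx":0,"wy":0,"wz":0}
    - {"jaw":-1,"tx":0,"ty":0,"tz":0,"wx":0,"wy":0,"wz":0}
    - {"jaw":-1,"tx":0,"ty":0,"tz":0,"wx":0,"wy":0,"wz":0}

```text
clock: 9.85
tcp_pos: [0.4918, -0.1, 0.2537]
orientation: [0.0, 0.707, 0.707, 0.0]
wrist_force: [-0.6, 0.0, 0.4]
finger_gap: -0.0
```

```bash
python3 ang.py f
```

```text
9.85 [ 0.4918 -0.1     0.2537] [-0.64  0.01  0.44] -4.009630107979051e-05
('scene', 9.85, 4, np.float64(0.1118), -0.793)
('side', 9.9, 6, np.float64(0.1109), -0.663)
```

Call:
carry_out:
  motion:
    - {"jaw":-1,"tx":0,"ty":0,"tz":0.3,"wx":0,"wy":0,"wz":0}
    - {"jaw":-1,"tx":0,"ty":0,"tz":0.3,"wx":0,"wy":0,"wz":0}
    - {"jaw":-1,"tx":0,"ty":0,"tz":0,"wx":0,"wy":0,"wz":0}
    - {"jaw":-1,"tx":0,"ty":0,"tz":0,"wx":0,"wy":0,"wz":0}

```text
clock: 10.45
tcp_pos: [0.4919, -0.1, 0.2477]
orientation: [0.0, 0.707, 0.707, 0.0]
wrist_force: [0.2, 0.7, 0.9]
finger_gap: 0.0001
```

```bash
python3 ang.py g
```

```text
10.45 [ 0.4919 -0.1     0.2477] [0.19 0.7  0.93] 8.223380345461937e-05
('scene', 10.45, 9, np.float64(0.1088), 0.185)
('side', 10.5, 17, np.float64(0.1123), 0.281)
```

Call:
carry_out:
  motion:
    - {"jaw":-1,"tx":0,"ty":0,"tz":0.05,"wx":0,"wy":0,"wz":0}
    - {"jaw":-1,"tx":0,"ty":0,"tz":0,"wx":0,"wy":0,"wz":0}
    - {"jaw":-1,"tx":0,"ty":0,"tz":0,"wx":0,"wy":0,"wz":0}
    - {"jaw":-1,"tx":0,"ty":0,"tz":0,"wx":0,"wy":0,"wz":0}

```text
clock: 11.05
tcp_pos: [0.4919, -0.1, 0.2472]
orientation: [0.0, 0.707, 0.707, 0.0]
wrist_force: [1.0, -0.2, 1.0]
finger_gap: 0.0003
```

```bash
python3 ang.py h
```

```text
11.05 [ 0.4919 -0.1     0.2472] [ 1.   -0.19  1.01] 0.000279876613870524
('scene', 11.05, 7, np.float64(0.1096), 0.749)
('side', 11.1, 16, np.float64(0.1137), 0.793)
```

```bash
python3 - <<'E'
import numpy as np
f=-np.pi/2+.144*np.arange(21);d=np.diff(np.c_[np.sin(f),np.cos(f)],axis=0)*11.25
for k,(a,b) in enumerate(d):print(k+1,"tx %.2f ty %.2f"%(a,b))
E
```

```text
1 tx 0.12 ty 1.61
2 tx 0.35 ty 1.58
3 tx 0.57 ty 1.51
4 tx 0.78 ty 1.42
5 tx 0.98 ty 1.29
6 tx 1.15 ty 1.14
7 tx 1.30 ty 0.96
8 tx 1.43 ty 0.76
9 tx 1.52 ty 0.55
10 tx 1.59 ty 0.33
11 tx 1.62 ty 0.10
12 tx 1.61 ty -0.14
13 tx 1.58 ty -0.37
14 tx 1.51 ty -0.59
15 tx 1.41 ty -0.80
16 tx 1.28 ty -0.99
17 tx 1.12 ty -1.17
18 tx 0.94 ty -1.32
19 tx 0.74 ty -1.44
20 tx 0.53 ty -1.53
```

Call:
carry_out:
  motion:
    - {"jaw":-1,"tx":0.12,"ty":1.61,"tz":0.04,"wx":0,"wy":0,"wz":0}
    - {"jaw":-1,"tx":0.35,"ty":1.58,"tz":0,"wx":0,"wy":0,"wz":0}
    - {"jaw":-1,"tx":0.57,"ty":1.51,"tz":0,"wx":0,"wy":0,"wz":0}
    - {"jaw":-1,"tx":0.78,"ty":1.42,"tz":0,"wx":0,"wy":0,"wz":0}
    - {"jaw":-1,"tx":0.98,"ty":1.29,"tz":0,"wx":0,"wy":0,"wz":0}
    - {"jaw":-1,"tx":1.15,"ty":1.14,"tz":0,"wx":0,"wy":0,"wz":0}
    - {"jaw":-1,"tx":1.3,"ty":0.96,"tz":0,"wx":0,"wy":0,"wz":0}
    - {"jaw":-1,"tx":1.43,"ty":0.76,"tz":0,"wx":0,"wy":0,"wz":0}
    - {"jaw":-1,"tx":1.52,"ty":0.55,"tz":0,"wx":0,"wy":0,"wz":0}
    - {"jaw":-1,"tx":1.59,"ty":0.33,"tz":0,"wx":0,"wy":0,"wz":0}
    - {"jaw":-1,"tx":1.62,"ty":0.1,"tz":0,"wx":0,"wy":0,"wz":0}
    - {"jaw":-1,"tx":1.61,"ty":-0.14,"tz":0,"wx":0,"wy":0,"wz":0}
    - {"jaw":-1,"tx":1.58,"ty":-0.37,"tz":0,"wx":0,"wy":0,"wz":0}
    - {"jaw":-1,"tx":1.51,"ty":-0.59,"tz":0,"wx":0,"wy":0,"wz":0}
    - {"jaw":-1,"tx":1.41,"ty":-0.8,"tz":0,"wx":0,"wy":0,"wz":0}
    - {"jaw":-1,"tx":1.28,"ty":-0.99,"tz":0,"wx":0,"wy":0,"wz":0}
    - {"jaw":-1,"tx":1.12,"ty":-1.17,"tz":0,"wx":0,"wy":0,"wz":0}
    - {"jaw":-1,"tx":0.94,"ty":-1.32,"tz":-0.3,"wx":0,"wy":0,"wz":0}
    - {"jaw":-1,"tx":0.74,"ty":-1.44,"tz":-0.5,"wx":0,"wy":0,"wz":0}
    - {"jaw":-1,"tx":0.53,"ty":-1.53,"tz":-0.3,"wx":0,"wy":0,"wz":0}

```text
clock: 13.65
tcp_pos: [0.5199, 0.1217, 0.2583]
orientation: [0.0, 0.707, 0.707, 0.0]
wrist_force: [-0.2, -0.1, -0.4]
finger_gap: -0.0001
```

```bash
python3 ang.py i
```

```text
13.65 [0.5199 0.1217 0.2583] [-0.16 -0.14 -0.44] -5.610502921513959e-05
```

```bash
cd pics; python3 -c "
import cv2,numpy as np
b=cv2.imread('i_scene.png')[130:250,260:420];c=cv2.imread('i_side.png')[110:250,260:440]
cv2.imwrite('i_all.png',np.hstack([cv2.resize(b,(400,300),interpolation=2),cv2.resize(c,(386,300),interpolation=2)]))"
```

```text
(no output)
```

View pics/i_all.png

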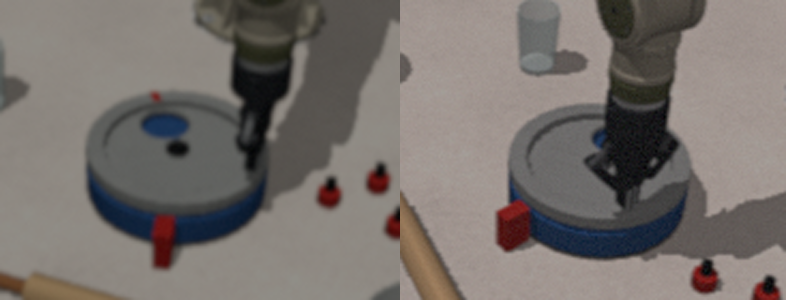

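```bash
sed -i 's/(r>80)&(r>2.2\*g)&(r>2.2\*b)/(r>70)\&(r>1.5*g)\&(r>1.5*b)/; ' h.py; sed -i 's/blobs(red(im),3)/blobs(red(im),2)/' ang.py; python3 - <<'E'
from ang import *
im=cv2.imread("pics/i_scene.png")
for a,c,b in blobs(red(im),2):
    p=plane("scene",c,.075)[:2]-AX
    print(a,c,np.hypot(*p),np.arctan2(p[1],p[0])-A0)
print(meas(("scene",)), meas(("scene",)))
E
```

```text
218 [274.5  55.9] 1.1811226426191634 -2.7576251112770556
70 [263.9  61.7] 1.1152779715082275 -2.697259270435159
8 [321.9 168.1] 0.11529997196357161 -2.714516318438186
54 [410.8 202.7] 0.2672583793525824 1.4218397569796555
55 [391.2 208.4] 0.2160906438874067 1.1990228565742829
149 [324.8 225.3] 0.19012772148860013 0.009399276478428253
59 [418.5 220.5] 0.31167007365870664 1.164607433979025
41 [260.  242.1] 0.33868409349942036 -0.54171586920481
67 [357.1 271.2] 0.3752735482869133 0.30528534380389943
[('scene', 13.75, 9, np.float64(0.1137), -2.604)] [('scene', 13.8, 10, np.float64(0.1133), -2.543)]
```

Call:
carry_out:
  motion:
    - {"jaw":-1,"tx":0,"ty":0,"tz":0.3,"wx":0,"wy":0,"wz":0}
    - {"jaw":-1,"tx":0,"ty":0,"tz":0.3,"wx":0,"wy":0,"wz":0}
    - {"jaw":-1,"tx":0,"ty":0,"tz":0.2,"wx":0,"wy":0,"wz":0}
    - {"jaw":-1,"tx":0,"ty":0,"tz":0,"wx":0,"wy":0,"wz":0}
    - {"jaw":-1,"tx":0,"ty":0,"tz":0,"wx":0,"wy":0,"wz":0}
    - {"jaw":-1,"tx":0,"ty":0,"tz":0,"wx":0,"wy":0,"wz":0}
    - {"jaw":-1,"tx":0,"ty":0,"tz":0,"wx":0,"wy":0,"wz":0}
    - {"jaw":-1,"tx":0,"ty":0,"tz":0,"wx":0,"wy":0,"wz":0}
    - {"jaw":-1,"tx":0,"ty":0,"tz":0,"wx":0,"wy":0,"wz":0}

```text
clock: 14.98
tcp_pos: [0.5208, 0.1213, 0.2499]
orientation: [0.0, 0.707, 0.707, 0.0]
wrist_force: [0.2, -0.4, 0.5]
finger_gap: 0.0001
```

```bash
python3 ang.py j; python3 ang.py k scene
```

```text
14.975 [0.5208 0.1213 0.2499] [ 0.21 -0.43  0.47] 0.0001440364521326558
('scene', 14.975, 14, np.float64(0.1149), -1.361)
('side', 15.025, 19, np.float64(0.1107), -1.301)
15.075 [0.5208 0.1213 0.2498] [ 0.48 -0.29 -0.14] 0.0002481775257123861
('scene', 15.075, 14, np.float64(0.1156), -1.276)
```

Call:
carry_out:
  motion:
    - {"jaw":-1,"tx":0,"ty":0,"tz":0,"wx":0,"wy":0,"wz":0}
    - {"jaw":-1,"tx":0,"ty":0,"tz":0,"wx":0,"wy":0,"wz":0}
    - {"jaw":-1,"tx":0,"ty":0,"tz":0,"wx":0,"wy":0,"wz":0}
    - {"jaw":-1,"tx":0,"ty":0,"tz":0,"wx":0,"wy":0,"wz":0}
    - {"jaw":-1,"tx":0,"ty":0,"tz":0,"wx":0,"wy":0,"wz":0}
    - {"jaw":-1,"tx":0,"ty":0,"tz":0.15,"wx":0,"wy":0,"wz":0}
    - {"jaw":-1,"tx":0,"ty":0,"tz":0.12,"wx":0,"wy":0,"wz":0}
    - {"jaw":-1,"tx":0,"ty":0,"tz":0,"wx":0,"wy":0,"wz":0}

```text
clock: 16.12
tcp_pos: [0.5207, 0.1213, 0.247]
orientation: [-0.0, 0.707, 0.707, -0.0]
wrist_force: [0.2, -0.2, 0.5]
finger_gap: -0.0003
```

```bash
python3 ang.py l
```

```text
16.125 [0.5207 0.1213 0.247 ] [ 0.21 -0.18  0.5 ] -0.000298649732865737
('scene', 16.125, 14, np.float64(0.1144), -0.431)
('side', 16.175, 24, np.float64(0.1117), -0.374)
```

Call:
carry_out:
  motion:
    - {"jaw":-1,"tx":0,"ty":0,"tz":0,"wx":0,"wy":0,"wz":0}
    - {"jaw":-1,"tx":0,"ty":0,"tz":0,"wx":0,"wy":0,"wz":0}
    - {"jaw":-1,"tx":0,"ty":0,"tz":0,"wx":0,"wy":0,"wz":0}

```text
clock: 16.6
tcp_pos: [0.5209, 0.1212, 0.2472]
orientation: [0.0, 0.707, 0.707, 0.0]
wrist_force: [-0.3, -0.6, 0.8]
finger_gap: 0.0002
```

```bash
python3 ang.py m
```

```text
16.6 [0.5209 0.1212 0.2472] [-0.3  -0.62  0.8 ] 0.00016865578244317539
('scene', 16.6, 16, np.float64(0.1132), -0.407)
('side', 16.65, 26, np.float64(0.1125), -0.368)
```

Call:
carry_out:
  motion:
    - {"jaw":-1,"tx":0.085,"ty":-0.35,"tz":0.02,"wx":0,"wy":0,"wz":0}
    - {"jaw":-1,"tx":0.075,"ty":-0.35,"tz":0,"wx":0,"wy":0,"wz":0}
    - {"jaw":-1,"tx":0.065,"ty":-0.35,"tz":0,"wx":0,"wy":0,"wz":0}
    - {"jaw":-1,"tx":0.055,"ty":-0.35,"tz":0,"wx":0,"wy":0,"wz":0}
    - {"jaw":-1,"tx":0.04,"ty":-0.35,"tz":0,"wx":0,"wy":0,"wz":0}
    - {"jaw":-1,"tx":0.03,"ty":-0.35,"tz":0,"wx":0,"wy":0,"wz":0}
    - {"jaw":-1,"tx":0.02,"ty":-0.35,"tz":0,"wx":0,"wy":0,"wz":0}
    - {"jaw":-1,"tx":0.01,"ty":-0.35,"tz":0,"wx":0,"wy":0,"wz":0}
    - {"jaw":-1,"tx":0,"ty":-0.35,"tz":0,"wx":0,"wy":0,"wz":0}
    - {"jaw":-1,"tx":-0.01,"ty":-0.35,"tz":0,"wx":0,"wy":0,"wz":0}
    - {"jaw":-1,"tx":-0.02,"ty":-0.35,"tz":0,"wx":0,"wy":0,"wz":0}
    - {"jaw":-1,"tx":-0.03,"ty":-0.3,"tz":0,"wx":0,"wy":0,"wz":0}
    - {"jaw":-1,"tx":0,"ty":0,"tz":0,"wx":0,"wy":0,"wz":0}
    - {"jaw":-1,"tx":0,"ty":0,"tz":0,"wx":0,"wy":0,"wz":0}

```text
clock: 18.45
tcp_pos: [0.4795, 0.1244, 0.2469]
orientation: [0.0, 0.707, 0.707, 0.0]
wrist_force: [0.3, 0.3, 1.0]
finger_gap: 0.0001
```

```bash
python3 ang.py n scene,side,wrist; cd pics;python3 -c "
import cv2,numpy as np
a=cv2.imread('n_wrist.png');b=cv2.imread('n_scene.png')[150:240,280:400];c=cv2.imread('n_side.png')[140:240,290:410]
cv2.imwrite('n_all.png',np.hstack([cv2.resize(a,(480,300)),np.vstack([cv2.resize(b,(300,220),interpolation=2),cv2.resize(c,(300,250),interpolation=2)])[:470][:300] if 0 else cv2.resize(np.vstack([cv2.resize(b,(300,225),interpolation=2),cv2.resize(c,(300,250),interpolation=2)]),(190,300))]))
cv2.imwrite('n_c.png',np.hstack([cv2.resize(b,(400,300),interpolation=2),cv2.resize(c,(360,300),interpolation=2)]))"
```

```text
18.45 [0.4795 0.1244 0.2469] [0.3  0.26 1.03] 0.00012759053834112828
('scene', 18.45, 20, np.float64(0.1117), -0.048)
('side', 18.5, 26, np.float64(0.1127), 0.001)
('wrist', 18.55, 3795, np.float64(0.1345), 0.331)
```

View pics/n_c.png

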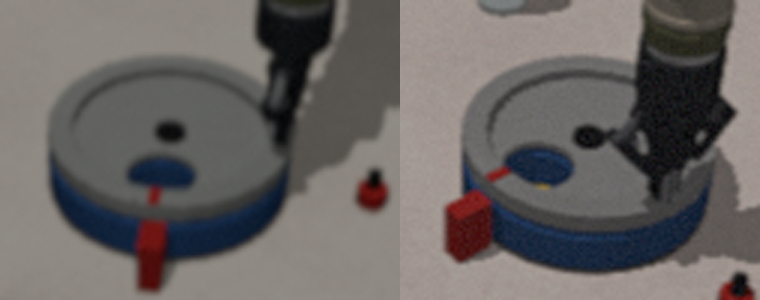

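View pics/n_wrist.png

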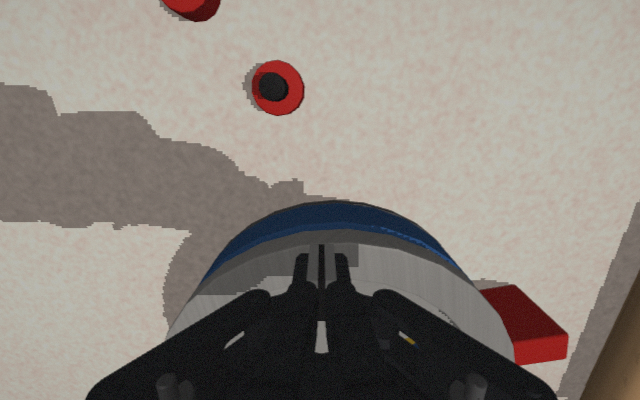

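Call:
carry_out:
  motion:
    - {"jaw":-1,"tx":0,"ty":0,"tz":-0.2,"wx":0,"wy":0,"wz":0}
    - {"jaw":-1,"tx":0,"ty":0,"tz":-0.5,"wx":0,"wy":0,"wz":0}
    - {"jaw":-1,"tx":0,"ty":0,"tz":-1.5,"wx":0,"wy":0,"wz":0}
    - {"jaw":1,"tx":0,"ty":0,"tz":-3,"wx":0,"wy":0,"wz":0}
    - {"jaw":1,"tx":-2,"ty":1,"tz":-3,"wx":0,"wy":0,"wz":0}
    - {"jaw":1,"tx":-3,"ty":2,"tz":-3,"wx":0,"wy":0,"wz":0}
    - {"jaw":1,"tx":-3,"ty":2,"tz":-3,"wx":0,"wy":0,"wz":0}
    - {"jaw":1,"tx":-3,"ty":2,"tz":-1,"wx":0,"wy":0,"wz":0}
    - {"jaw":1,"tx":-1.5,"ty":1,"tz":0,"wx":0,"wy":0,"wz":0}
    - {"jaw":1,"tx":0,"ty":0,"tz":0,"wx":0,"wy":0,"wz":0}
    - {"jaw":1,"tx":0,"ty":0,"tz":0,"wx":0,"wy":0,"wz":0}

```text
clock: 19.98
tcp_pos: [0.5585, 0.0003, 0.3981]
orientation: [-0.001, 0.707, 0.707, -0.001]
wrist_force: [0.4, 0.7, 0.1]
finger_gap: 0.0851
```

```bash
python3 ang.py o scene,side,wrist
```

```text
19.975 [5.585e-01 3.000e-04 3.981e-01] [0.4  0.68 0.15] 0.08509452889075729
('scene', 19.975, 19, np.float64(0.1111), -0.046)
('side', 20.025, 24, np.float64(0.1109), -0.011)
('wrist', 20.075, 269, np.float64(0.1115), -0.014)
```

View pics/o_wrist.png

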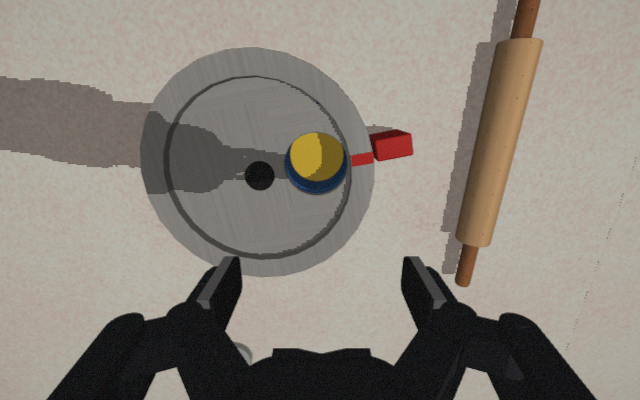

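Call:
carry_out:
  motion:
    - {"jaw":0.1,"tx":3.7,"ty":-1,"tz":0.5,"wx":0,"wy":0,"wz":0}
    - {"jaw":0.1,"tx":3.8,"ty":-1,"tz":0.5,"wx":0,"wy":0,"wz":0}
    - {"jaw":0.1,"tx":3.8,"ty":-1,"tz":0.5,"wx":0,"wy":0,"wz":0}
    - {"jaw":0.1,"tx":3.8,"ty":-1,"tz":0.5,"wx":0,"wy":0,"wz":0}
    - {"jaw":0.1,"tx":3.8,"ty":-1,"tz":0.5,"wx":0,"wy":0,"wz":0}
    - {"jaw":0.1,"tx":3.8,"ty":-1,"tz":0.5,"wx":0,"wy":0,"wz":0}
    - {"jaw":0.1,"tx":3.8,"ty":-1,"tz":0.5,"wx":0,"wy":0,"wz":0}
    - {"jaw":0.1,"tx":3.7,"ty":-0.8,"tz":0.5,"wx":0,"wy":0,"wz":0}
    - {"jaw":0.1,"tx":0,"ty":0,"tz":0,"wx":0,"wy":0,"wz":0}
    - {"jaw":0.1,"tx":0,"ty":0,"tz":0,"wx":0,"wy":0,"wz":0}
    - {"jaw":0.1,"tx":0,"ty":0,"tz":0,"wx":0,"wy":0,"wz":0}

```text
clock: 21.5
tcp_pos: [0.4815, 0.3008, 0.3591]
orientation: [0.0, 0.707, 0.707, 0.0]
wrist_force: [-0.4, 0.1, -0.3]
finger_gap: 0.0472
```

```bash
python3 - <<'E'
from h import *
s=get_state();print(s["clock"],s["tcp_pos"].round(4),s["finger_gap"])
CAL["wrist"]=eyes.calibration("wrist");im=eyes.read_camera("wrist");cv2.imwrite("pics/p_wrist.png",im)
for a,c,b in blobs(red(im),100):
    print(a,c,b,plane("wrist",c,.022).round(4))
hsv=im.max(2)
k=(hsv<45).astype(np.uint8)
for a,c,b in blobs(k,60):print("blk",a,c,b,plane("wrist",c,.042).round(4))
E
```

```text
21.5 [0.4815 0.3008 0.3591] 0.04716780916536934
526 [320.7 165.7] [306 152  30  31] [0.4819 0.3224 0.022 ]
503 [252.4 198.1] [236 185  31  32] [0.4039 0.2849 0.022 ]
436 [297.3 242.3] [284 230  26  29] [0.4536 0.2286 0.022 ]
461 [557.  273.5] [543 251  28  48] [0.7789 0.1848 0.022 ]
520 [433.8 376.8] [416 348  38  44] [0.6468 0.0097 0.022 ]
blk 176 [547.8  91.8] [530  70  24  48] [0.6965 0.3973 0.042 ]
blk 189 [320.5 171. ] [314 163  14  17] [0.4818 0.3211 0.042 ]
blk 207 [246.6 206.2] [239 198  16  17] [0.4021 0.2824 0.042 ]
blk 188 [295.3 252.4] [289 244  13  18] [0.4529 0.2261 0.042 ]
blk 34330 [321.1 350.4] [ 69 247 505 153] [0.4823 0.0811 0.042 ]
```

View pics/p_wrist.png

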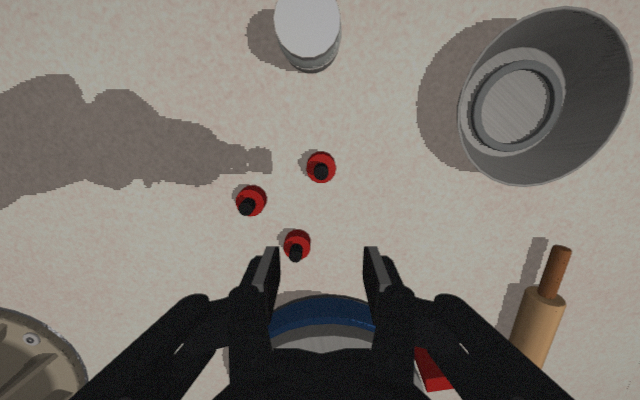

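Call:
carry_out:
  motion:
    - {"jaw":0.1,"tx":0.9,"ty":0.05,"tz":3,"wx":0,"wy":0,"wz":0}
    - {"jaw":0.1,"tx":1,"ty":0,"tz":3,"wx":0,"wy":0,"wz":0}
    - {"jaw":0.1,"tx":0,"ty":0,"tz":3,"wx":0,"wy":0,"wz":0}
    - {"jaw":0.1,"tx":0,"ty":0,"tz":3,"wx":0,"wy":0,"wz":0}
    - {"jaw":0.1,"tx":0,"ty":0,"tz":2,"wx":0,"wy":0,"wz":0}
    - {"jaw":0.1,"tx":0,"ty":0,"tz":1.4,"wx":0,"wy":0,"wz":0}
    - {"jaw":0.1,"tx":0,"ty":0,"tz":0.8,"wx":0,"wy":0,"wz":0}
    - {"jaw":0.1,"tx":0,"ty":0,"tz":0,"wx":0,"wy":0,"wz":0}
    - {"jaw":0.1,"tx":0,"ty":0,"tz":0,"wx":0,"wy":0,"wz":0}

```text
clock: 22.68
tcp_pos: [0.4822, 0.3206, 0.1977]
orientation: [0.0, 0.707, 0.707, 0.001]
wrist_force: [0.1, 0.2, 0.1]
finger_gap: 0.0471
```

```bash
python3 - <<'E'
from h import *
s=get_state();print(s["clock"],s["tcp_pos"].round(4),s["wrist_force"])
a=eyes.read_camera("side")[200:300,340:500];b=eyes.read_camera("scene")[150:240,370:470]
cv2.imwrite("pics/q.png",np.hstack([cv2.resize(a,(480,300),interpolation=2),cv2.resize(b,(320,300),interpolation=2)]))
E
```

```text
22.675 [0.4822 0.3206 0.1977] [0.0631809  0.19520594 0.05572789]
```

View pics/q.png

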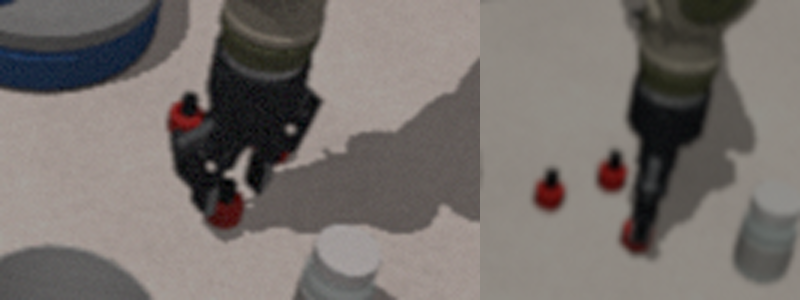

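The fingers straddle the knob of the farthest cap (side crop about (228,190)). I close gently and lift.

Call:
carry_out:
  force: 25
  motion:
    - {"jaw":-1,"tx":0,"ty":0,"tz":0,"wx":0,"wy":0,"wz":0}
    - {"jaw":-1,"tx":0,"ty":0,"tz":0,"wx":0,"wy":0,"wz":0}
    - {"jaw":-1,"tx":0,"ty":0,"tz":0,"wx":0,"wy":0,"wz":0}
    - {"jaw":-1,"tx":0,"ty":0,"tz":0,"wx":0,"wy":0,"wz":0}
    - {"jaw":-1,"tx":0,"ty":0,"tz":0,"wx":0,"wy":0,"wz":0}
    - {"jaw":-1,"tx":0,"ty":0,"tz":-0.5,"wx":0,"wy":0,"wz":0}
    - {"jaw":-1,"tx":0,"ty":0,"tz":-1.5,"wx":0,"wy":0,"wz":0}
    - {"jaw":-1,"tx":0,"ty":0,"tz":-2.5,"wx":0,"wy":0,"wz":0}
    - {"jaw":-1,"tx":0,"ty":0,"tz":-3,"wx":0,"wy":0,"wz":0}
    - {"jaw":-1,"tx":0,"ty":0,"tz":-3,"wx":0,"wy":0,"wz":0}
    - {"jaw":-1,"tx":0,"ty":0,"tz":-1,"wx":0,"wy":0,"wz":0}
    - {"jaw":-1,"tx":0,"ty":0,"tz":0,"wx":0,"wy":0,"wz":0}

```text
clock: 24.28
tcp_pos: [0.482, 0.3205, 0.3126]
orientation: [0.0, 0.707, 0.707, 0.001]
wrist_force: [-0.7, 1.1, -0.5]
finger_gap: 0.0149
```

```bash
python3 - <<'E'
from h import *
a=eyes.read_camera("side")[120:300,280:500];b=eyes.read_camera("scene")[120:240,320:470]
cv2.imwrite("pics/r.png",np.hstack([cv2.resize(a,(400,320),interpolation=2),cv2.resize(b,(400,320),interpolation=2)]))
# pocket/hole centre from the o_wrist picture is taken with the angle -0.014
AX=np.array([.492,.0128]);print(AX+.063*np.array([np.cos(.193),np.sin(.193)]))
E
```

```text
[0.55383029 0.02488366]
```

View pics/r.png

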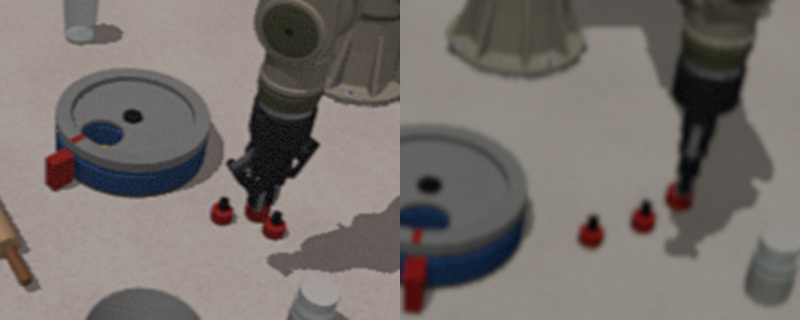

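Call:
carry_out:
  motion:
    - {"jaw":-1,"tx":-2.5,"ty":0.6,"tz":0,"wx":0,"wy":0,"wz":0}
    - {"jaw":-1,"tx":-3.5,"ty":0.9,"tz":0,"wx":0,"wy":0,"wz":0}
    - {"jaw":-1,"tx":-3.5,"ty":0.9,"tz":0,"wx":0,"wy":0,"wz":0}
    - {"jaw":-1,"tx":-3.5,"ty":0.9,"tz":0,"wx":0,"wy":0,"wz":0}
    - {"jaw":-1,"tx":-3.5,"ty":0.9,"tz":0,"wx":0,"wy":0,"wz":0}
    - {"jaw":-1,"tx":-3.5,"ty":0.9,"tz":0,"wx":0,"wy":0,"wz":0}
    - {"jaw":-1,"tx":-3.5,"ty":0.8,"tz":0,"wx":0,"wy":0,"wz":0}
    - {"jaw":-1,"tx":-3.5,"ty":0.8,"tz":0,"wx":0,"wy":0,"wz":0}
    - {"jaw":-1,"tx":-2.5,"ty":0.5,"tz":0,"wx":0,"wy":0,"wz":0}
    - {"jaw":-1,"tx":0,"ty":0,"tz":0,"wx":0,"wy":0,"wz":0}
    - {"jaw":-1,"tx":0,"ty":0,"tz":0,"wx":0,"wy":0,"wz":0}
    - {"jaw":-1,"tx":0,"ty":0,"tz":0,"wx":0,"wy":0,"wz":0}

```text
clock: 25.88
tcp_pos: [0.5535, 0.0264, 0.3115]
orientation: [-0.0, 0.707, 0.708, -0.0]
wrist_force: [0.3, -0.6, -0.2]
finger_gap: 0.015
```

```bash
python3 ang.py s scene,side,wrist; python3 - <<'E'
from h import *
# cap underside should be at z~.115
for n in("scene","side"):
    im=cv2.imread(f"pics/s_{n}.png")
    for a,c,b in blobs(red(im),15):
        p=plane(n,c,.126)[:2]
        if np.hypot(*(p-[.554,.025]))<.03: print(n,a,c,p)
    print(proj(n,(.5538,.0249,.126)))
a=cv2.imread("pics/s_side.png")[100:240,260:440];b=cv2.imread("pics/s_scene.png")[110:240,260:410];w=cv2.imread("pics/s_wrist.png")
cv2.imwrite("pics/s.png",np.vstack([np.hstack([cv2.resize(a,(400,300),interpolation=2),cv2.resize(b,(346,300),interpolation=2)]),cv2.resize(w[150:,:],(746,291))]))
E
```

```text
25.875 [0.5535 0.0264 0.3115] [ 0.33 -0.63 -0.22] 0.015042792755188376
('scene', 25.875, 18, np.float64(0.1102), -0.048)
('side', 25.925, 25, np.float64(0.1114), -0.01)
scene 26 [325.7 187.7] [0.5635435  0.01418493]
[329.85278839 186.65263505]
side 37 [339.3 179.1] [0.55211828 0.03668093]
[336.71846896 176.87787514]
```

View pics/s.png

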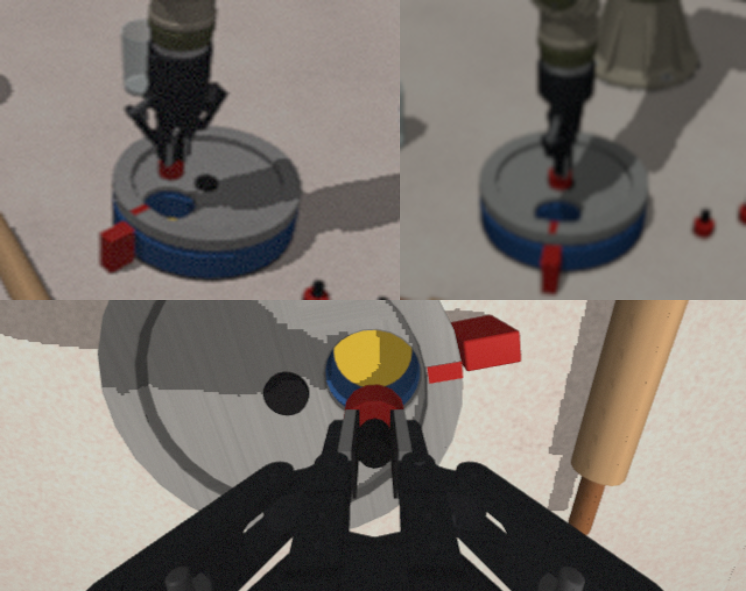

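```bash
python3 - <<'E'
from h import *
def tri(a,b):
    A=[];B=[]
    M=0;v=0
    for n,uv in(("scene",a),("side",b)):
        C,d=ray(n,uv);d/=np.linalg.norm(d);P=np.eye(3)-np.outer(d,d);M=M+P;v=v+P@C
    return np.linalg.solve(M,v)
p=tri((325.7,187.7),(339.3,179.1));print(p,proj("scene",p),proj("side",p))
# check on stripe
for n in("scene","side"):
    im=cv2.imread(f"pics/s_{n}.png")
    for a,c,b in blobs(red(im),10):print(n,a,c,b)
E
```

```text
[0.53218942 0.00480114 0.09825014] [325.81583845 188.23148404] [339.46971597 178.50236164]
scene 319 [271.2  57.8] [252  50  43  15]
scene 26 [325.7 187.7] [324 183   6   9]
scene 54 [410.8 202.7] [407 199   9   8]
scene 55 [391.2 208.4] [387 204   9   9]
scene 18 [325.9 208.1] [324 206   5   5]
scene 151 [324.8 225.4] [321 216   9  21]
scene 36 [260.2 242.2] [252 240  16   6]
scene 61 [357.  271.3] [346 267  22   9]
side 241 [461.4  42.6] [441  33  39  22]
side 24 [441.6  44.2] [436  40  12  10]
side 37 [339.3 179.1] [335 176   8   8]
side 10 [333. 181.] [332 179   4   5]
side 32 [248.8 192.7] [246 188   7  11]
side 25 [322.4 197.3] [319 195   8   6]
side 275 [312.2 214.5] [305 203  15  24]
side 98 [401.3 240.7] [396 234  12  13]
side 103 [430.1 248.7] [425 242  12  13]
side 72 [289.3 269.3] [282 261  14  18]
```

Call:
carry_out:
  motion:
    - {"jaw":-1,"tx":-0.15,"ty":0.05,"tz":1.5,"wx":0,"wy":0,"wz":0}
    - {"jaw":-1,"tx":0,"ty":0,"tz":1.5,"wx":0,"wy":0,"wz":0}
    - {"jaw":-1,"tx":0,"ty":0,"tz":1.5,"wx":0,"wy":0,"wz":0}
    - {"jaw":-1,"tx":0,"ty":0,"tz":1,"wx":0,"wy":0,"wz":0}
    - {"jaw":-1,"tx":0,"ty":0,"tz":1,"wx":0,"wy":0,"wz":0}
    - {"jaw":-1,"tx":0,"ty":0,"tz":0,"wx":0,"wy":0,"wz":0}
    - {"jaw":-1,"tx":0,"ty":0,"tz":0,"wx":0,"wy":0,"wz":0}

```text
clock: 26.9
tcp_pos: [0.5546, 0.0239, 0.2472]
orientation: [0.0, 0.707, 0.707, 0.0]
wrist_force: [0.2, -0.0, -0.5]
finger_gap: 0.0148
```

```bash
python3 ang.py t scene,side,wrist; python3 - <<'E'
from h import *
a=cv2.imread("pics/t_side.png")[100:240,260:440];b=cv2.imread("pics/t_scene.png")[110:240,260:410];w=cv2.imread("pics/t_wrist.png")
cv2.imwrite("pics/t.png",np.vstack([np.hstack([cv2.resize(a,(400,300),interpolation=2),cv2.resize(b,(346,300),interpolation=2)]),cv2.resize(w[150:,:],(746,291))]))
E
```

```text
26.9 [0.5546 0.0239 0.2472] [ 0.18 -0.04 -0.45] 0.014770272458913216
('scene', 26.9, 42, np.float64(0.0971), -0.093)
('side', 26.95, 24, np.float64(0.1109), -0.011)
('side', 26.95, 6, np.float64(0.095), 0.156)
('wrist', 27.0, 4827, np.float64(0.1344), 0.11)
```

View pics/t.png

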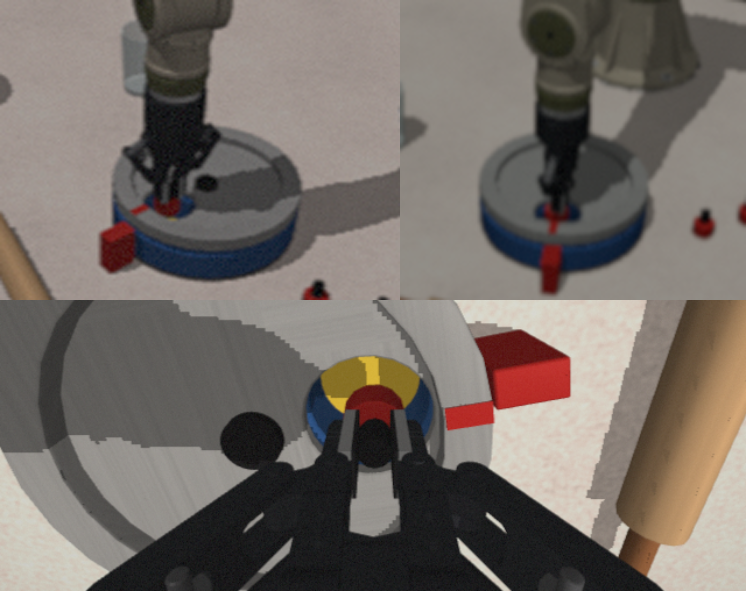

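Call:
carry_out:
  motion:
    - {"jaw":-1,"tx":0,"ty":0,"tz":0.8,"wx":0,"wy":0,"wz":0}
    - {"jaw":-1,"tx":0,"ty":0,"tz":0.8,"wx":0,"wy":0,"wz":0}
    - {"jaw":-1,"tx":0,"ty":0,"tz":0.7,"wx":0,"wy":0,"wz":0}
    - {"jaw":-1,"tx":0,"ty":0,"tz":0.5,"wx":0,"wy":0,"wz":0}
    - {"jaw":-1,"tx":0,"ty":0,"tz":0,"wx":0,"wy":0,"wz":0}

```text
clock: 27.68
tcp_pos: [0.5541, 0.024, 0.2183]
orientation: [-0.0, 0.707, 0.707, -0.0]
wrist_force: [-0.9, 0.3, -0.4]
finger_gap: 0.015
```

```bash
python3 ang.py u side,wrist; python3 - <<'E'
from h import *
a=cv2.imread("pics/u_side.png")[100:240,260:440];w=cv2.imread("pics/u_wrist.png")
cv2.imwrite("pics/u.png",np.hstack([cv2.resize(a,(340,300),interpolation=2),cv2.resize(w[150:,100:540],(460,300))]))
E
```

```text
27.675 [0.5541 0.024  0.2183] [-0.91  0.32 -0.37] 0.014999721353839049
('side', 27.675, 24, np.float64(0.1109), -0.011)
('side', 27.675, 4, np.float64(0.0947), 0.395)
('wrist', 27.725, 6851, np.float64(0.1339), 0.13)
```

View pics/u.png

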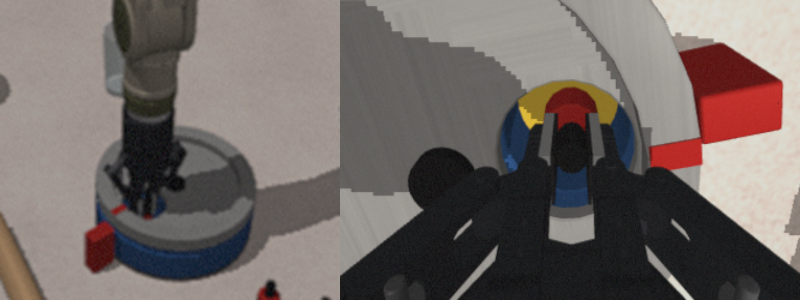

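Call:
carry_out:
  motion:
    - {"jaw":-1,"tx":0,"ty":0,"tz":0.3,"wx":0,"wy":0,"wz":0}
    - {"jaw":-1,"tx":0,"ty":0,"tz":0.3,"wx":0,"wy":0,"wz":0}
    - {"jaw":-1,"tx":0,"ty":0,"tz":0,"wx":0,"wy":0,"wz":0}
    - {"jaw":-0.5,"tx":0,"ty":0,"tz":0,"wx":0,"wy":0,"wz":0}
    - {"jaw":-0.45,"tx":0,"ty":0,"tz":0,"wx":0,"wy":0,"wz":0}
    - {"jaw":-0.45,"tx":0,"ty":0,"tz":0,"wx":0,"wy":0,"wz":0}
    - {"jaw":-0.45,"tx":0,"ty":0,"tz":0,"wx":0,"wy":0,"wz":0}

```text
clock: 28.65
tcp_pos: [0.5544, 0.024, 0.213]
orientation: [0.0, 0.707, 0.707, 0.0]
wrist_force: [-0.7, -0.3, -0.8]
finger_gap: 0.0236
```

```bash
python3 ang.py v side,wrist; python3 - <<'E'
from h import *
a=cv2.imread("pics/v_side.png")[100:240,260:440];w=cv2.imread("pics/v_wrist.png")
cv2.imwrite("pics/v.png",np.hstack([cv2.resize(a,(340,300),interpolation=2),cv2.resize(w[150:,100:540],(460,300))]))
E
```

```text
28.65 [0.5544 0.024  0.213 ] [-0.67 -0.26 -0.78] 0.02360887686670723
('side', 28.65, 23, np.float64(0.1124), -0.006)
('wrist', 28.7, 7199, np.float64(0.134), 0.14)
```

View pics/v.png

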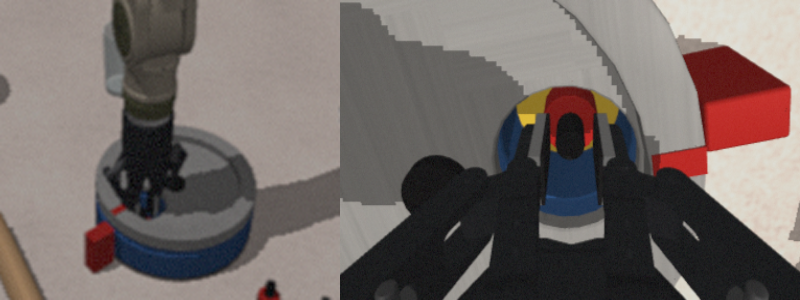

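Call:
carry_out:
  motion:
    - {"jaw":-0.45,"tx":0,"ty":0,"tz":-0.5,"wx":0,"wy":0,"wz":0}
    - {"jaw":-0.45,"tx":0,"ty":0,"tz":-1,"wx":0,"wy":0,"wz":0}
    - {"jaw":-0.45,"tx":0,"ty":0,"tz":-2,"wx":0,"wy":0,"wz":0}
    - {"jaw":-0.45,"tx":0,"ty":0,"tz":-3,"wx":0,"wy":0,"wz":0}
    - {"jaw":-0.45,"tx":0,"ty":0,"tz":-4,"wx":0,"wy":0,"wz":0}
    - {"jaw":-0.45,"tx":-1,"ty":0,"tz":-4,"wx":0,"wy":0,"wz":0}
    - {"jaw":-0.45,"tx":-2,"ty":0,"tz":-3,"wx":0,"wy":0,"wz":0}
    - {"jaw":-0.45,"tx":0,"ty":0,"tz":0,"wx":0,"wy":0,"wz":0}
    - {"jaw":-0.45,"tx":0,"ty":0,"tz":0,"wx":0,"wy":0,"wz":0}
    - {"jaw":-0.45,"tx":0,"ty":0,"tz":0,"wx":0,"wy":0,"wz":0}

```text
clock: 30.0
tcp_pos: [0.5539, -0.0055, 0.3866]
orientation: [-0.001, 0.707, 0.707, -0.001]
wrist_force: [0.1, -0.6, 0.3]
finger_gap: 0.0233
```

```bash
python3 ang.py w scene,side,wrist; python3 - <<'E'
from h import *
im=cv2.imread("pics/w_wrist.png");CAL["wrist"]=eyes.calibration("wrist")
for a,c,b in blobs(red(im),50):print(a,c,plane("wrist",c,.028)[:2])
E
```

```text
30.0 [ 0.5539 -0.0055  0.3866] [ 0.06 -0.58  0.33] 0.02334173266431083
('scene', 30.0, 19, np.float64(0.1096), -0.046)
('side', 30.05, 24, np.float64(0.1109), -0.011)
('wrist', 30.1, 295, np.float64(0.1115), -0.014)
369 [540.2  13.6] [0.77257949 0.16578191]
1093 [399.6 140.2] [0.64385413 0.04126096]
505 [321.6 154.5] [0.55480239 0.02477804]
295 [368.8 154.7] [0.6096246  0.02462798]
406 [476.  266.7] [ 0.76089176 -0.12465012]
```

View pics/w_wrist.png

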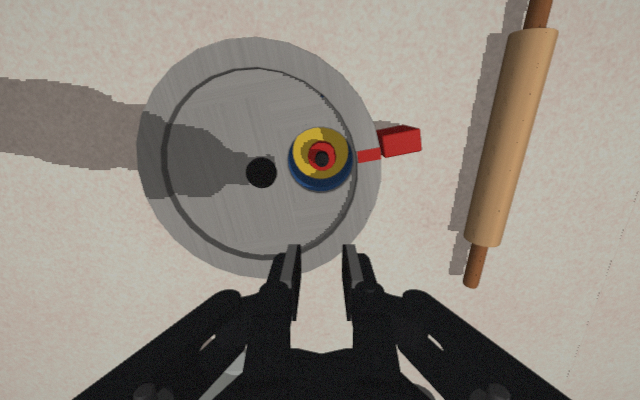

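View pics/w_scene.png

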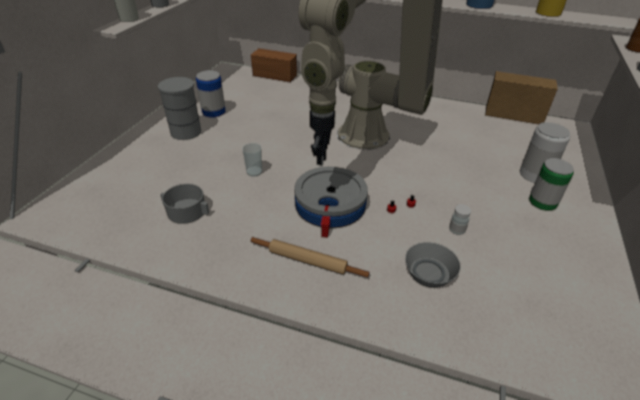

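The cap stands in the pocket at wrist pixel (322,155). The stripe at (369,155) lines up with the marker, and the other things are where they were.

```bash
python3 -c "
from workcell import env
print(env.hand_in())"
```

```text
the job is handed in; nothing more can be done
None
```

I stopped the disc with its hole over the pocket, let go of it, put the farthest of the three caps (at about 0.482, 0.320) through the hole into the pocket, and handed the job in at about 30 s. `env.hand_in()` gave no verdict.

**How the braking went:** my first touch took off too much speed, and the disc would have stopped well short. I carried it on with the finger along the rim to about 1.14 rad/s, then let it coast. I stopped it again at about -0.38 rad, with the hole about 24 mm from the pocket. Then I dragged it slowly to 0 and lifted off. By the measured tool height, the rim was pressed down only about 1 mm each time.

**Last checks before hand-in:**
- **Disc:** it did not move after I let go. Its angle read -0.014 rad from the wrist camera, -0.011 from the side camera and -0.046 from the scene camera. The cameras disagree by about 0.03 rad, or 2 mm at the hole. By any of them the hole is within about 3 mm of the pocket.
- **Cap:** it stands upright on the pocket floor at about (0.555, 0.025), within about 2 mm of the pocket centre, and the arm is clear of everything.
- **Other things:** in the last scene picture they stand where they did at the start, judged by eye.

One cross-check disagreed. While I held the cap over the hole, triangulating it from the scene and side cameras put it about 30 mm off. The gripper was hiding part of it, so I went by the wrist view, which showed it centred in the hole.

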